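Set the batch drum and feed a sample cassette under the coder's guard

TASK

On the batch coder, turn the red-balled star wheel until the number 5 stands whole and centred in the little window on top of the hood. Then, with the orange push stick and never with the gripper itself, push the blue cassette along its channel in under the guard until it is fully home against the backstop inside. Draw the stick back out of the guard and leave it standing upright on its flat foot; leave the other things on the bench alone.

Things in the scene. Friction and masses are not known exactly. Their poses are not given: they have to be found in the camera images.
- coder: Batch coder, fixed to the bench. Aluminium bed 110 (x) x 495 (y from -165 to +330) x 10 mm thick. Origin on the bench, midway across the bed, in the plane of the guard's mouth. x: across the bed, away from the robot; feed direction: -y. Two steel rails (inner faces at x = +-42 mm, tops 24 mm above the bench) run from y = +170 mm to the far end.
- star_hub (a point): Centre of the star wheel on the drum's axle, 115 mm above the bench, at y = -225 mm of the coder, 60 mm outside the hood's blue end face; axes as the coder's, axle along y. Four steel arms 10 mm thick, at right angles, lie in the plane through here square to y; each ends in a red ball, 28 mm diameter, centred 75 mm from the axle.
- window (a point): Centre of the black-framed window in the hood's top, 174 mm above the bench, 38 (x) x 36 mm (y). It shows the top of a white drum of 50 mm radius with black digits 0 to 7, 24 mm high, one every 45 deg (39 mm apart), read upright from the robot's side.
- drum (a joint): Turn of drum and star wheel together, rad. Digit n is centred in the window at n*0.7854 (5 at 3.927); it grows as the top of the star wheel moves to the coder's +x, away from the robot. End stops at 0 and 5.6. Plain friction about 0.22 Nm (3 N at a ball), no detents; it stays where it is left. It starts between 0.3 and 1.9.
- mouth (a point): Middle of the guard's mouth, on the bed's top (10 mm above the bench); axes as the coder's. The tunnel runs from here 165 mm along -y, 84 mm wide inside, ceiling 26 mm above the bed. First 85 mm: clear roof, top 41 mm above the bench, yellow bar at the mouth. Then a white hood, 126 mm wide (x), 80 mm long (y = -85 to -165), top 174 mm above the bench.
- cassette: Blue sample cassette with rows of white wells, 80 (x) x 100 (y) x 16 mm high, 0.14 to 0.28 kg; origin at the centre of its underside, which lies on the bed between the rails with 2 mm play each side; axes along the coder's at the start. Its front end (-y) starts 15 to 55 mm short of the mouth.
- cassette_front (a point): Middle of the cassette's front end face (-y end), 8 mm above its underside; axes as the cassette's.
- stop_face (a point): Middle of the face of the clamped steel backstop in the tunnel, 8 mm above the bed, hidden under the hood, 135 to 150 mm beyond the mouth (differs from run to run). Home: the cassette's front face touches it. It holds against 50 N. Axes as the coder's.
- push_stick: Orange push stick, about 0.14 kg, standing on its flat foot. Foot and blade are one flat bar 160 long (own x from -30 to +130 mm) x 36 wide (y) x 12 mm high. An upright handle rises from it at the origin: 40 (x) x 24 (y) mm, up to 76 mm, then a black cap 44 x 28 mm up to 82 mm. Origin at the centre of the handle, on the underside; x points along the blade to its pushing tip, z up.
- stick_tip (a point): Middle of the blade's pushing end: 130 mm from the stick's origin along its x, 6 mm above its underside.
- bottle_red: Bystander: white bottle with a red cap, 72 mm across, 135 mm high; origin under its centre.
- bottle_amber: Bystander: amber bottle, 60 mm across, 120 mm high; origin under its centre.
- jar_white: Bystander: white jar with a blue lid, 70 mm across, 80 mm high; origin under its centre.
- beaker: Bystander: glass beaker, 70 mm across, 90 mm high; origin under its centre.
- tube_float: Bystander: green ring, 64 mm across, 20 mm high; origin under its centre.
- vial_rack: Bystander: yellow vial rack, 70 (x) x 160 (y) x 57 mm high; origin under its centre.
- ball0 (a point): Centre of one red ball; the others follow every 90 deg. With the drum joint at q, ball k (0 to 3) stands at angle a = q + 45 deg + k*90 deg from straight up, positive towards the coder's +x: 75*sin(a) mm along x and 75*cos(a) mm up from star_hub. With the 5 centred, one ball stands straight up.
Mind the look-alikes: they are no part of the job. Of the things that look like the cassette, the largest one is meant.

How it is judged:
By the outcome, as a careful person would: the job done as asked, in the order asked, and still so for the second after the job is handed in, with the robot touching nothing.
It also fails if it takes over 72 s, if anything falls off the work surface, if the arm or the gripper's body presses on something with over 40 N, if the wrist force passes 120 N, or if a joint passes its speed limit or range.

ROBOT

A 6-joint arm with a two-finger parallel gripper is mounted at the origin on the work surface. World frame = base frame: x ahead of the robot, y to its left, z up, the work surface at z = 0. Lengths are in m, angles in rad, forces in N, time in s.
With the tool pointing down it reaches from about 0.275 to 0.725 m from the base axis. Payload 5.6 kg.
Tool frame: the origin (TCP) lies on the centre line of the jaws, within the pads' length; the fingertips stand 19 mm ahead of it and the grasp point (between the pads) is the TCP (tcp_to_tips is the distance from the TCP to the fingertips, in m); z points along the fingers, y is the line along which they close (so a half turn about z gives the same grasp; the last joint's range is limited). The gripper opens to 85 mm and grips with 20 to 120 N. Pads are 22 mm wide; open, the fingers measure 114 mm over their backs; the gripper's body (76 mm by 85 mm) begins 54 mm behind the grasp point. The pads swing forward as they close: fully open they stand 13 mm farther back than shut.
Start: joints at [-0.863, 0.255, 0.108, 0, -1.424, -0.285], TCP at [0.226, -0.502, 0.25] pointing down, gripper open.
Joint ranges: [-2.95, 2.95], [-1.21, 1.97], [-1.09, 1.5], [-2.87, 1.71], [-2.94, -0.07], [-3.05, 3.05]. Speed limits (rad/s): [2.57, 2.57, 3.14, 3.14, 3.14, 3.14].

INTERFACE

Orientations are given as a unit quaternion [w, x, y, z].
In Python, from cell import sense, read_camera, camera_model, finish_job, tcp_to_tips gives the robot as it stands. The module is installed in compiled form; this text tells all that it offers.
- The arm moves only by the shell command python3 -m crank 'ROWS' [FORCE]. ROWS is JSON, a list of rows, each a list of 7 numbers: the turn, a rotation vector about the tool's x, y, z in rad, then the shift along the tool's x, y, z in cm, then the finger opening in cm, from 0 to 8.54. In form: [[rx, ry, rz, x, y, z, gripper], ...]. A call has 1 to 8 rows; each row shifts and turns the commanded pose from where the row before left it, along the tool's axes as they then stand; what a row does not reach is not made up. A row lasts 1/8 s, in which the tool goes at most 62.5 mm and 10.7 degrees, less where a joint would pass 70% of its speed; a pose out of reach is approached as far as the arm can. A call is refused whole if a number of a shift passes 6.25 or a number of a turn 0.188, either way. A call with a gripper value outside its range is refused whole. The fingers move at their own pace and stop on an object; FORCE is the grip in N (left out, the last holds). Time passes only in rows, so rows that do not move let the fingers close. It gives the time, the measured TCP pose, the force, the opening and the grip force at its end, in the units of the state.
- sense(): the state, without advancing time (a new reading comes with each control period).
- read_camera(name): name is "side" or "top" or "wrist"; returns the picture (480x640x3 uint8, red, green, blue); there is no depth.
- camera_model(name): a dict with "K" (3x3 intrinsics, pixels), "position" and "attitude" of the camera in the world. Camera axes: x right, y up, looking along -z (the intrinsics and any distortion apply to the point x, -y, -z); pixel columns grow to the right and rows downward; lengths in m; the calibration is good to about 2 mm. A picture is of the moment at which its call begins: read the wrist's pose just before it. camera_model takes no time and is no camera call; for the wrist camera it gives the pose at the moment of the call.
- finish_job(): hands the job in; it is judged then, once.
The state is a dict: "time": time; "joints": joint angles; "joint_vel": joint speeds; "effort": joint torques, N m; "position": TCP position; "orientation": TCP orientation; "contact_force": force on the tool from outside, world axes, zero at the start; "ft_torque": the same for the moment, N m; "finger_gap": finger opening in m; "finger_force": force on a finger pad.
Only numpy, scipy, OpenCV 4.12 (cv2) and the standard library are available. Lean on these libraries where they do the work, as an engineer would, in place of code of your own. Each camera call takes 0.05 s, during which the arm holds its last target. There are 200 camera calls.

## Working session

There is one attempt and no reset: what is moved stays moved. The work goes in short steps, Python scripts to look and compute and a shell command to move; the robot and the scene stay as the last step left them, time stands still between calls to the robot, and variables do not carry over. Pictures are saved under pics/ and viewed, at most 10 in all, crops included, and the job is handed in when it is done.

```bash
mkdir -p pics
cat > h.py <<'E'
import numpy as np,cv2
from cell import *
from scipy.spatial.transform import Rotation as R
def grab(n):
    m=camera_model(n); im=read_camera(n); return im,m
def save(im,f,s=1):
    cv2.imwrite('pics/'+f,cv2.resize(im[...,::-1],None,fx=s,fy=s))
def rot(m):
    a=np.array(m['attitude'],float)
    return a if a.shape==(3,3) else R.from_quat(a[[1,2,3,0]]).as_matrix()
def ray(m,u,v):
    K=np.array(m['K']); d=np.linalg.inv(K)@[u,v,1]
    d=rot(m)@(d*[1,-1,-1]); return np.array(m['position']),d/np.linalg.norm(d)
def plane(m,u,v,z):
    p,d=ray(m,u,v); return p+d*(z-p[2])/d[2]
def proj(m,P):
    c=rot(m).T@(np.array(P)-m['position']); c=c*[1,-1,-1]; q=np.array(m['K'])@c; return q[:2]/q[2]
def tri(*rs):
    A=0;b=0
    for p,d in rs:
        M=np.eye(3)-np.outer(d,d);A=A+M;b=b+M@p
    return np.linalg.solve(A,b)
E
python3 - <<'E'
from h import *
s=sense();print({k:np.round(v,3) for k,v in s.items()}, tcp_to_tips)
for n in['side','top','wrist']:
    im,m=grab(n);print(n,m);np.save(n+'.npy',im);save(im,n+'0.png')
E
```

```text
{'time': np.float64(0.0), 'joints': array([-0.863,  0.256,  0.107, -0.   , -1.424, -0.285]), 'joint_vel': array([ 0.   , -0.   , -0.   , -0.001, -0.   ,  0.001]), 'effort': array([-1.0000e-03, -3.8662e+01,  2.3794e+01,  5.3650e+00, -6.0000e-03,
       -0.0000e+00]), 'position': array([ 0.226, -0.501,  0.249]), 'orientation': array([-0.   , -0.21 ,  0.978,  0.001]), 'contact_force': array([-0.001,  0.373,  0.394]), 'ft_torque': array([-0.053,  0.041,  0.021]), 'finger_force': np.float64(0.0), 'finger_gap': np.float64(0.086)} 0.019
side {'K': array([[596.02579172,   0.        , 312.64970233],
       [  0.        , 596.02579172, 239.21620067],
       [  0.        ,   0.        ,   1.        ]]), 'position': array([0.45455826, 0.7894779 , 0.94587022]), 'attitude': array([-0.0477153 , -0.02990794,  0.39627139,  0.9164048 ])}
top {'K': array([[498.38804016,   0.        , 318.55102874],
       [  0.        , 498.38804016, 238.07391633],
       [  0.        ,   0.        ,   1.        ]]), 'position': array([ 0.35311973, -0.09086642,  1.40687913]), 'attitude': array([ 0.70642004,  0.056183  , -0.04988151, -0.70379403])}
wrist {'K': array([[371.66647784,   0.        , 320.85155778],
       [  0.        , 371.66647784, 234.47374524],
       [  0.        ,   0.        ,   1.        ]]), 'position': array([ 0.14982051, -0.53524127,  0.37361265]), 'attitude': array([ 0.53566916, -0.08754439, -0.13763721,  0.8285231 ])}
```

View pics/top0.png

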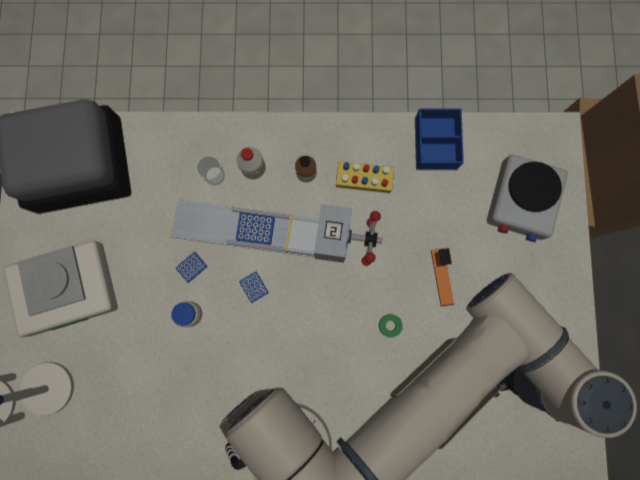

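View pics/side0.png

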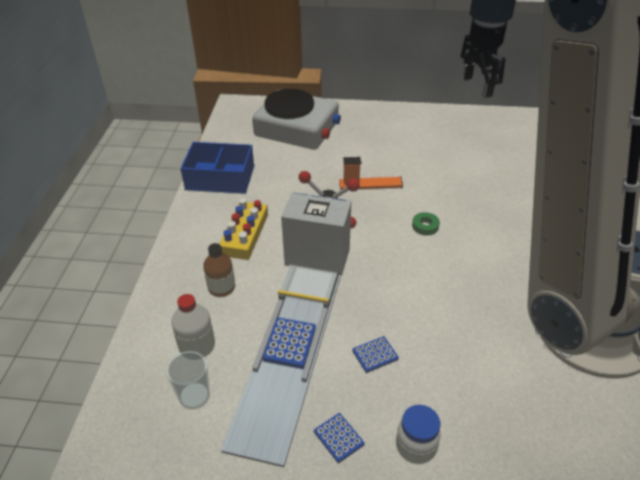

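Top view: the window at (333,230) reads about "2"; the star wheel's red balls are at (375,216) and (368,258). The stick has its cap at (444,257) and blade tip at (446,303).

There are three cassette look-alikes: (255,228), in the channel between the rails and the largest; (191,267), small and loose; (253,287), small and loose. The one meant is (255,228).

The side view agrees: large cassette at (290,341), small ones at (376,354) and (339,437). I'll confirm with one crop and measure.

Run:
```python
from h import *
T=np.load('top.npy');S=np.load('side.npy');mt=camera_model('top');ms=camera_model('side')
save(T[180:310,165:465],'crop1.png',2.6)
def blobs(im,lo,hi,box,amin=15):
    h=cv2.cvtColor(im,cv2.COLOR_RGB2HSV);m=cv2.inRange(h,lo,hi)
    k=np.zeros_like(m);x0,y0,x1,y1=box;k[y0:y1,x0:x1]=m[y0:y1,x0:x1]
    n,l,st,c=cv2.connectedComponentsWithStats(k)
    out=[]
    for i in range(1,n):
        if st[i,4]>=amin:
            ys,xs=np.where(l==i);out.append((c[i].round(1),st[i,4],np.array(cv2.minAreaRect(np.c_[xs,ys].astype(np.float32))[0:2]).round(1).tolist(),cv2.boxPoints(cv2.minAreaRect(np.c_[xs,ys].astype(np.float32))).round(1).tolist()))
    return out
for nm,im,bx in(('top',T,{'red':(350,200,395,275),'or':(420,230,470,320),'yel':(280,205,300,260),'blue':(225,200,285,255)}),('side',S,{'red':(290,165,365,235),'or':(335,150,410,195),'yel':(270,280,335,310),'blue':(255,310,325,375)})):
    for c,(lo,hi) in dict(red=((0,130,60),(6,255,255)),yel=((18,110,80),(35,255,255)),blue=((100,80,40),(130,255,255)),**{'or':((5,130,80),(17,255,255))}).items():
        lo2=(0,120,60) if c=='red' else lo
        for b in blobs(im,lo2,hi,bx[c]):print(nm,c,b[0],b[1],b[2:],sep=' ')
# dark cap, window frame
for nm,im,bs in(('top',T,[(435,246,455,268),(322,215,345,245)]),('side',S,[(340,154,364,168),(298,198,335,220)])):
    for b in bs:
        for q in blobs(im,(0,0,0),(180,255,75),b,8):print(nm,'dark',b,q[0],q[1],q[3])
```

```text
top red [373.3 217.3] 99 ([[372.1, 217.2], [9.1, 15.1]], [[363.29998779296875, 217.1999969482422], [376.29998779296875, 209.39999389648438], [380.8999938964844, 217.1999969482422], [368.0, 225.0]])
top red [368.2 258.4] 111 ([[368.0, 258.5], [9.2, 13.4]], [[360.0, 260.0], [369.5, 250.5], [376.0, 257.0], [366.5, 266.5]])
top yel [288.3 231.9] 62 ([[288.3, 232.0], [1.7, 36.3]], [[284.70001220703125, 249.8000030517578], [290.20001220703125, 213.89999389648438], [291.8999938964844, 214.10000610351562], [286.3999938964844, 250.10000610351562]])
top blue [254.8 228.1] 554 ([[254.8, 228.0], [35.6, 28.1]], [[235.3000030517578, 239.5], [239.10000610351562, 211.60000610351562], [274.3999938964844, 216.39999389648438], [270.5, 244.3000030517578]])
top or [442.4 281.5] 557 ([[442.0, 276.7], [56.2, 12.4]], [[430.8999938964844, 250.1999969482422], [443.1000061035156, 248.0], [453.1000061035156, 303.20001220703125], [440.8999938964844, 305.5]])
side red [304.2 175.8] 69 ([[304.5, 176.0], [8.0, 9.0]], [[300.0, 172.0], [309.0, 172.0], [309.0, 180.0], [300.0, 180.0]])
side red [352.7 183. ] 106 ([[352
[... 480 characters left out ...]
61.6000061035156, 359.0], [274.79998779296875, 312.79998779296875], [315.6000061035156, 324.5], [302.3999938964844, 370.70001220703125]])
side or [368.2 179.3] 645 ([[370.5, 176.0], [22.0, 61.0]], [[340.0, 165.0], [401.0, 165.0], [401.0, 187.0], [340.0, 187.0]])
top dark (435, 246, 455, 268) [443.  256.8] 210 [[434.70001220703125, 249.8000030517578], [448.70001220703125, 247.8000030517578], [450.8999938964844, 263.29998779296875], [436.8999938964844, 265.29998779296875]]
top dark (322, 215, 345, 245) [333.3 229.6] 12 [[331.0, 227.0], [335.0, 227.0], [335.0, 232.0], [331.0, 232.0]]
side dark (340, 154, 364, 168) [351.9 160.5] 89 [[345.0, 158.0], [359.0, 158.0], [359.0, 163.0], [345.0, 163.0]]
```

View pics/crop1.png

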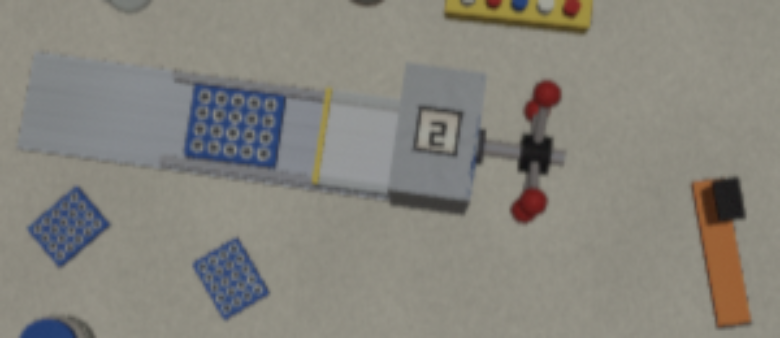

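The crop shows the channel cassette is clearly the largest; the other two are half size and lie loose. The upper star balls are at top pixels (375.0,216.2) and (370.2,257.7), with the window centre at (333.5,230.4).

Run:
```python
from h import *
mt=camera_model('top');ms=camera_model('side')
def two(n,a,b):
    P=tri(ray(mt,*a),ray(ms,*b));e=np.linalg.norm(proj(mt,P)-a)+np.linalg.norm(proj(ms,P)-b);print(n,P.round(4),'err',e.round(1));return P
f=two('ballfar',(375,216.2),(304.5,176));n=two('ballnear',(370.2,257.7),(352.5,183))
w=two('window',(333.5,230.4),(316.5,209))
y=two('yel',(288.3,232),(303,295.7))
c=two('cas',(254.8,228.1),(288.6,341.7))
cap=two('cap',(444.5,256.8),(352,160.5))
cp=plane(mt,254.8,228.1,.026);wp=plane(mt,333.5,230.4,.174);yp=plane(mt,288.3,232,.043)
print('plane cas,win,yel',cp,wp,yp)
capp=plane(mt,444.5,256.8,.082);print('cap plane',capp)
# blade tip: corners of top of blade z=12mm
print('tip corners',plane(mt,453.1,303.2,.012),plane(mt,440.9,305.5,.012),'rear',plane(mt,430.9,250.2,.012))
print('side tip', plane(ms,401,182,.012))
# bed far corners (+y end) crop (35,52),(20,150); hood top corners
for a in((35,52),(20,150)):print('bed',plane(mt,165+a[0]/2.6,180+a[1]/2.6,.01))
for a in((405,64),(486,73),(388,190),(467,206)):print('hood',plane(mt,165+a[0]/2.6,180+a[1]/2.6,.174 if a[1]<150 else .174))
d=f-n;print('ball dist',np.linalg.norm(d),'tilt',np.degrees(np.arctan2(d[2],np.hypot(*d[:2]))), 'dir',d.round(3))
```

```text
ballfar [ 0.5971 -0.2213  0.1736] err 1.1
ballnear [ 0.493  -0.2083  0.1719] err 1.8
window [ 0.5604 -0.1169  0.1724] err 0.9
yel [0.5763 0.0055 0.0473] err 0.7
cas [0.5921 0.1021 0.0216] err 1.3
cap [ 0.5054 -0.4151  0.0813] err 1.0
plane cas,win,yel [0.58983307 0.10145807 0.026     ] [ 0.55918456 -0.11683381  0.174     ] [0.57621219 0.00578227 0.043     ]
cap plane [ 0.50403601 -0.41480482  0.082     ]
tip corners [ 0.38284365 -0.45137627  0.012     ] [ 0.37638681 -0.41745458  0.012     ] rear [ 0.53056532 -0.39434359  0.012     ]
side tip [ 0.38105019 -0.43007664  0.012     ]
bed [0.67389179 0.32534575 0.01      ]
bed [0.56424282 0.33668497 0.01      ]
hood [ 0.62515806 -0.08467099  0.174     ]
hood [ 0.61642727 -0.16332015  0.174     ]
hood [ 0.50178317 -0.06884197  0.174     ]
hood [ 0.48663955 -0.1444397   0.174     ]
ball dist 0.1049583827682758 tilt 0.920394171404861 dir [ 0.104 -0.013  0.002]
```

The coder is yawed -8°, with its origin near (0.577,0.007) and hub (0.5455,-0.2155,0.115). The measured ball heights (0.173), window height (0.172) and cap height (0.081) all match the text. q is about 1.55. I'll straddle the near upper ball and sweep it over the top.

```bash
python3 -m crank '[[0,0,-0.168,0,0,0,5],[0,0,-0.168,0,0,0,5],[0,0,-0.168,0,0,0,5],[0,0,-0.168,0,0,0,5],[0,0,-0.168,0,0,0,5],[0,0,-0.168,0,0,0,5]]' 40; python3 -m crank '[[0,0,0,-4.69,-3.19,0.5,5],[0,0,0,-4.69,-3.19,0.5,5],[0,0,0,-4.69,-3.19,0.5,5],[0,0,0,-4.69,-3.19,0.5,5],[0,0,0,-4.69,-3.19,0.5,5],[0,0,0,-4.69,-3.19,0.5,5],[0,0,0,-4.69,-3.19,0.5,5],[0,0,0,0,0,0,5]]'
python3 - <<'E'
from h import *
im,m=grab('wrist');save(im,'w1.png');s=sense();print(s['joints'].round(2),R.from_quat(s['orientation'][[1,2,3,0]]).as_matrix().round(3).tolist())
h=cv2.cvtColor(im,cv2.COLOR_RGB2HSV);k=cv2.inRange(h,(0,120,50),(7,255,255))|cv2.inRange(h,(173,120,50),(180,255,255))
n,l,st,c=cv2.connectedComponentsWithStats(k)
for i in range(1,n):
    if st[i,4]>150:print(st[i],c[i].round(1),plane(m,*c[i],.172).round(4))
print(proj(m,[.5455,-.2155,.115]))
E
```

```text
time: 0.9
position: [0.2256, -0.5014, 0.2499]
orientation: [0.0, -0.658, 0.753, 0.0]
contact_force: [-0.0, -0.1, 0.0]
finger_gap: 0.0499
finger_force: 0.0
time: 1.9
position: [0.4942, -0.2048, 0.2139]
orientation: [-0.0, -0.658, 0.753, 0.001]
contact_force: [-0.8, -1.2, -0.2]
finger_gap: 0.05
finger_force: 0.0
[-0.1   0.24 -0.   -0.   -1.33 -0.03] [[-0.137, -0.991, -0.002], [-0.991, 0.137, 0.0], [-0.0, 0.002, -1.0]]
[  6 171  43  25 739] [ 27.1 182.9] [ 0.6178 -0.2729  0.172 ]
[159 201  37  35 821] [174.5 217.1] [ 0.5564 -0.2483  0.172 ]
[300 200  33  34 809] [317.3 216.3] [ 0.4906 -0.2398  0.172 ]
[  0 238  24  26 423] [  9.9 248.6] [ 0.6382 -0.2437  0.172 ]
[ 293  249   54   54 2294] [319.7 275.5] [ 0.4937 -0.2097  0.172 ]
[  38  251   99   55 3262] [ 96.2 278.4] [ 0.6026 -0.223   0.172 ]
[237.82249624 239.07844605]
```

View pics/w1.png

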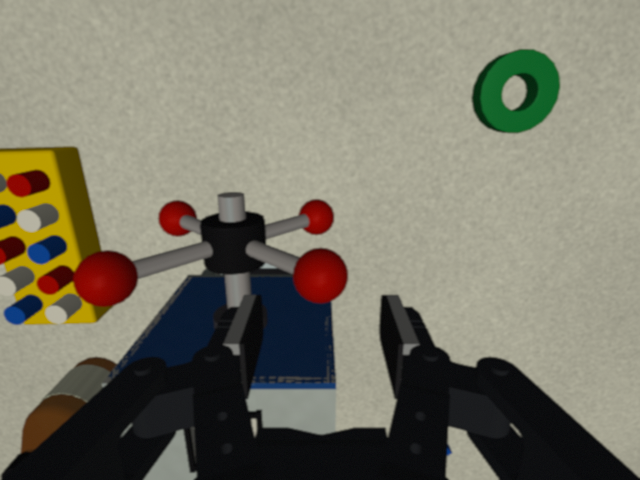

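The view shows the near ball at (320,275), midway between the jaws (about 315), and the hub at (233,240). Ball position is (0.494,-0.210), as expected. I'll descend around it and sweep it over the top.

```bash
python3 -m crank '[[0,0,0,0.45,0,1.8,5],[0,0,0,0,0,1.8,5],[0,0,0,0,0,0,5]]' && python3 -m crank '[[0,0,0,0,-1.1,0,5],[0,0,0,0,-1.43,-1.15,5],[0,0,0,0,-1.65,-0.77,5],[0,0,0,0,-1.8,-0.35,5],[0,0,0,0,-1.82,0.1,5],[0,0,0,0,-1.75,0.54,5],[0,0,0,0,-1.36,0.78,5],[0,0,0,0,-1.0,0.86,5]]'; python3 -m crank '[[0,0,0,0,1,-3,5],[0,0,0,0,1,-4,5],[0,0,0,0,5,0,5],[0,0,0,0,5,0,5],[0,0,0,0,0,0,5]]'
python3 - <<'E'
from h import *
im,m=grab('wrist');np.save('w2.npy',im);s=sense();print(s['joints'].round(2))
h=cv2.cvtColor(im,cv2.COLOR_RGB2HSV);k=cv2.inRange(h,(0,120,50),(7,255,255))|cv2.inRange(h,(173,120,50),(180,255,255))
n,l,st,c=cv2.connectedComponentsWithStats(k)
for i in range(1,n):
    if st[i,4]>150:print(st[i],c[i].round(1),plane(m,*c[i],.172).round(4))
save(im,'w2.png')
E
```

```text
time: 2.33
position: [0.4904, -0.2127, 0.1782]
orientation: [-0.001, -0.655, 0.755, 0.001]
contact_force: [1.6, -0.5, 0.9]
finger_gap: 0.0495
finger_force: 0.0
time: 3.32
position: [0.6104, -0.2291, 0.1789]
orientation: [-0.0, -0.656, 0.755, 0.0]
contact_force: [-4.3, -0.5, 1.8]
finger_gap: 0.0502
finger_force: 1.8
time: 3.95
position: [0.489, -0.2116, 0.2498]
orientation: [0.001, -0.656, 0.755, -0.0]
contact_force: [1.9, -0.1, -0.3]
finger_gap: 0.0501
finger_force: 0.0
[-0.11  0.22  0.06 -0.   -1.41 -0.03]
[ 41 175  33  21 524] [ 56.7 184.5] [ 0.6265 -0.2742  0.172 ]
[300 199  29  31 639] [315.  213.7] [ 0.4884 -0.2381  0.172 ]
[176 200  32  30 620] [189.2 213.9] [ 0.5586 -0.2478  0.172 ]
[ 17 234  34  23 520] [ 33.5 244.9] [ 0.6529 -0.2422  0.172 ]
[ 109  241   50   45 1769] [133.5 263. ] [ 0.5988 -0.2231  0.172 ]
[ 288  240   46   46 1618] [311.1 262.3] [ 0.495 -0.209  0.172]
[ 65 260  30  23 433] [ 79.5 271. ] [ 0.6321 -0.2225  0.172 ]
```

View pics/w2.png

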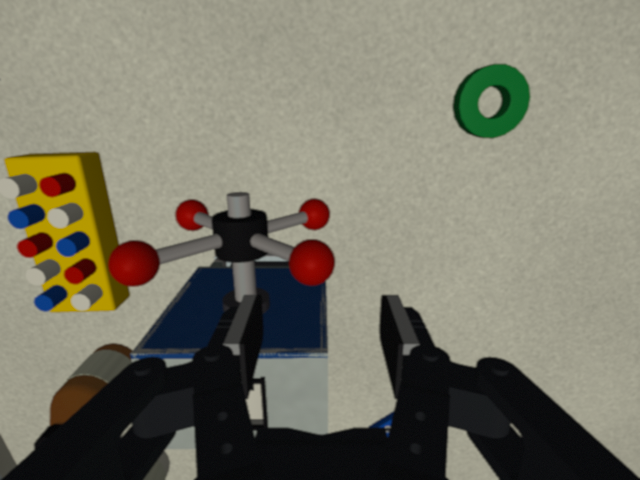

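The wheel has turned exactly one quarter, with balls now at (134,263) and (311,262), so q is about 3.13. Next I'll straddle the near ball again, bring it to the top and close the jaws on it at the hub's x.

```bash
python3 -m crank '[[0,0,0,-0.35,-0.5,2.4,5],[0,0,0,0,0,2.4,5],[0,0,0,0,0,2.4,5],[0,0,0,0,-1.1,0,5],[0,0,0,0,-1.34,-1.03,5],[0,0,0,0,-1.54,-0.7,5],[0,0,0,0,-1.22,-0.35,5],[0,0,0,0,0,0,4]]' 20;  python3 -m crank '[[0,0,0,0,0,0,3.5],[0,0,0,0,0,0,3],[0,0,0,0,0,0,2.6],[0,0,0,0,0,0,2.6]]'
python3 - <<'E'
from h import *
s=sense();d=np.array([.5465,-.216,.19])-s['position'];print('d tool cm',(R.from_quat(s['orientation'][[1,2,3,0]]).as_matrix().T@d*100).round(2))
E
```

```text
time: 5.0
position: [0.5496, -0.217, 0.199]
orientation: [0.0, -0.656, 0.755, -0.001]
contact_force: [-1.1, -0.1, 0.4]
finger_gap: 0.0401
finger_force: 0.5
time: 5.5
position: [0.5479, -0.2165, 0.1982]
orientation: [-0.0, -0.656, 0.755, -0.0]
contact_force: [-3.1, 0.8, 2.6]
finger_gap: 0.0264
finger_force: 19.4
d tool cm [-0.03  0.15  0.82]
```

```bash
python3 -m crank '[[0,0,0,0,0.15,0,2.6],[0,0,0,0,0,0,2.6],[0,0,0,0,0,0,5],[0,0,0,0,0,0,5],[0,0,0,0,0,-4,5],[0,0,0,0,0,-4,5],[0,0,0,-6,0,-2,5],[0,0,0,0,0,0,5]]'
python3 - <<'E'
from h import *
im,m=grab('wrist');s=sense();T,mt=grab('top');S,ms=grab('side')
h=cv2.cvtColor(im,cv2.COLOR_RGB2HSV);k=cv2.inRange(h,(0,120,50),(7,255,255))|cv2.inRange(h,(173,120,50),(180,255,255))
n,l,st,c=cv2.connectedComponentsWithStats(k)
for i in range(1,n):
    if st[i,4]>150:print(st[i],c[i].round(1),plane(m,*c[i],.19).round(4),plane(m,*c[i],.115).round(4))
w=proj(mt,[.5598,-.117,.174]).astype(int);a=cv2.resize(T[w[1]-30:w[1]+40,w[0]-30:w[0]+70],(700,490),interpolation=2)
b=proj(ms,[.5598,-.117,.174]).astype(int);b=cv2.resize(S[b[1]-45:b[1]+25,b[0]-40:b[0]+60],(700,490),interpolation=2)
cc=cv2.resize(im,(640,480))
o=np.zeros((600,800,3),np.uint8);o[:300,:400]=cv2.resize(a,(400,300));o[:300,400:]=cv2.resize(b,(400,300));o[300:,:400]=cv2.resize(im,(400,300));save(o,'chk.png')
E
```

```text
time: 6.5
position: [0.5559, -0.1549, 0.2997]
orientation: [0.002, -0.657, 0.754, -0.001]
contact_force: [0.1, -0.6, -0.3]
finger_gap: 0.0499
finger_force: 0.0
[126  97  25  18 369] [137.7 105.7] [ 0.6526 -0.2528  0.19  ] [ 0.6875 -0.2579  0.115 ]
[211 120  33  34 876] [226.9 136.6] [ 0.6038 -0.2281  0.19  ] [ 0.623  -0.2253  0.115 ]
[399 120  33  34 879] [414.9 136.4] [ 0.4902 -0.2127  0.19  ] [ 0.473 -0.205  0.115]
[ 299  122   46   46 1654] [321.2 144.7] [ 0.5474 -0.2155  0.19  ] [ 0.5486 -0.2087  0.115 ]
[ 99 157  27  19 370] [111.9 165.7] [ 0.6791 -0.2205  0.19  ] [ 0.7224 -0.2153  0.115 ]
[142 184  23  18 301] [152.8 192.1] [ 0.6583 -0.2007  0.19  ] [ 0.6951 -0.1891  0.115 ]
[143 461  29  19 379] [159.  471.7] [0.7211 0.0352 0.19  ] [0.7779 0.1225 0.115 ]
```

View pics/chk.png

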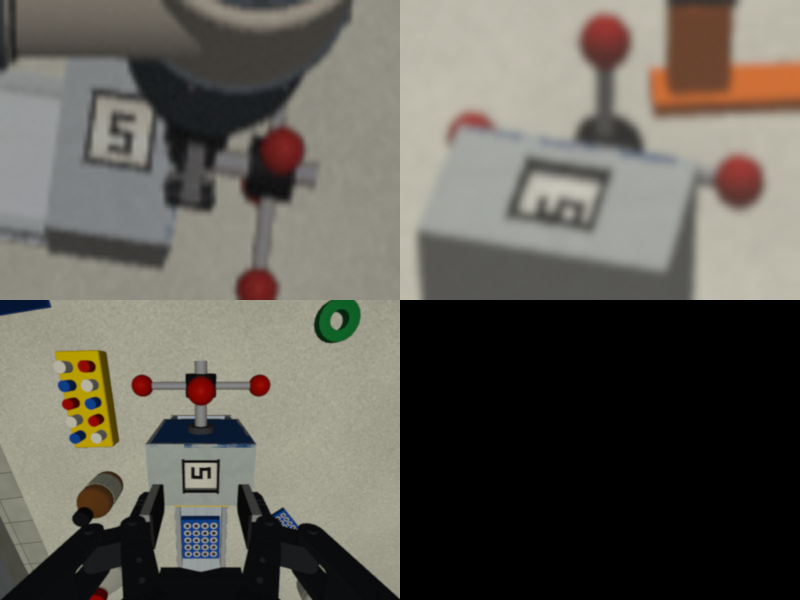

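The top, side and wrist views all show the "5" whole and centred. The side balls are level (rows 136.6 and 136.4) and symmetric about the top ball at (321,145). Now to the stick, opening the gripper on the way.

```bash
python3 -m crank '[[0,0,0.182,0,0,0,7],[0,0,0.182,0,0,0,7],[0,0,0.182,0,0,0,7],[0,0,0.182,0,0,0,7],[0,0,0.182,0,0,0,7],[0,0,0.182,0,0,0,7],[0,0,0.182,0,0,0,7]]'; python3 -m crank '[[0,0,0,1.83,-4.98,2.2,7],[0,0,0,1.83,-4.98,2.2,7],[0,0,0,1.83,-4.98,2.2,7],[0,0,0,1.83,-4.98,2.2,7],[0,0,0,1.83,-4.98,2.2,7],[0,0,0,0,0,0,7]]'
python3 - <<'E'
from h import *
im,m=grab('wrist');s=sense();print(s['joints'].round(2),R.from_quat(s['orientation'][[1,2,3,0]]).as_matrix().round(3).tolist())
h=cv2.cvtColor(im,cv2.COLOR_RGB2HSV);k=cv2.inRange(h,(5,130,60),(17,255,255))
k=cv2.morphologyEx(k,cv2.MORPH_OPEN,np.ones((3,3)))
cs=max(cv2.findContours(k,0,2)[0],key=cv2.contourArea);r=cv2.minAreaRect(cs);print(r)
p=cv2.approxPolyDP(cs,4,True)[:,0]
for q in p:print(q,plane(m,*q,.012).round(4))
print('proj origin',proj(m,[.5045,-.415,.082]))
save(im,'stk.png')
E
```

```text
time: 7.52
position: [0.5542, -0.1586, 0.2967]
orientation: [-0.001, -0.075, 0.997, 0.0]
contact_force: [0.7, 0.1, 0.2]
finger_gap: 0.0702
finger_force: 0.0
time: 8.28
position: [0.4997, -0.421, 0.1833]
orientation: [-0.003, -0.075, 0.997, 0.002]
contact_force: [-0.1, 0.4, -0.9]
finger_gap: 0.0698
finger_force: 0.0
[-0.46  0.49  0.29 -0.   -1.37 -0.96] [[-0.988, -0.152, -0.004], [-0.152, 0.988, 0.002], [0.004, 0.003, -1.0]]
((323.0, 139.5), (167.0, 48.0), 90.0)
[300  56] [ 0.3833 -0.4528  0.012 ]
[302 223] [ 0.508  -0.4344  0.012 ]
[343 222] [ 0.502  -0.4009  0.012 ]
[347  58] [ 0.3795 -0.419   0.012 ]
proj origin [327.63686846 253.02568489]
```

View pics/stk.png

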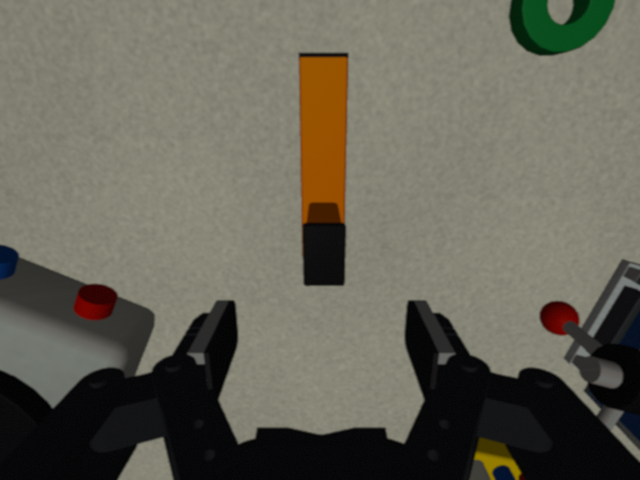

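Wrist view: the stick lies straight up the image, blade tip at (323,56), black cap at (324,254), square between the jaws. The red and blue feet of the hotplate sit off to the left at (95,300). I'll descend around the handle and grip it.

```bash
python3 -m crank '[[0,0,0,-0.69,0.35,0,7],[0,0,0,0,0,4.3,7],[0,0,0,0,0,4.3,7],[0,0,0,0,0,4.3,7],[0,0,0,0,0,0,7],[0,0,0,0,0,0,2],[0,0,0,0,0,0,2],[0,0,0,0,0,0,2]]' 80; python3 -m crank '[[0,0,0,0,0,0,2],[0,0,0,0,0,0,2],[0,0,0,0,0,-1,2],[0,0,0,0,0,-1,2]]'
```

```text
time: 9.32
position: [0.511, -0.414, 0.0614]
orientation: [0.002, -0.079, 0.997, -0.001]
contact_force: [0.9, 0.3, 6.3]
finger_gap: 0.0262
finger_force: 77.8
time: 9.82
position: [0.5094, -0.4131, 0.0793]
orientation: [-0.0, -0.078, 0.997, 0.0]
contact_force: [-0.1, -0.7, -1.5]
finger_gap: 0.0258
finger_force: 79.5
```

```bash
python3 -m crank '[[0,0,0,0,0,-5.8,2],[0,0,0,0,0,-5.8,2],[0,0,0,0,0,-5.8,2],[0,0,0,0,0,-5.8,2],[0,0,0,0,0,0,2]]' && python3 -m crank '[[0,0,-0.183,0,0,0,2],[0,0,-0.183,0,0,0,2],[0,0,-0.183,0,0,0,2],[0,0,-0.183,0,0,0,2],[0,0,-0.183,0,0,0,2],[0,0,-0.183,0,0,0,2],[0,0,-0.183,0,0,0,2],[0,0,0,0,0,0,2]]'
```

```text
time: 10.45
position: [0.5104, -0.4145, 0.3176]
orientation: [0.005, -0.078, 0.997, -0.004]
contact_force: [0.6, -0.5, -2.4]
finger_gap: 0.026
finger_force: 79.6
time: 11.45
position: [0.5093, -0.413, 0.3101]
orientation: [-0.0, -0.658, 0.753, 0.001]
contact_force: [0.0, -0.4, -1.5]
finger_gap: 0.0262
finger_force: 79.6
```

```bash
python3 -m crank '[[0,0,0,-5,0,0,2],[0,0,0,-5,-0.2,0,2],[0,0,0,-5,-0.2,0,2],[0,0,0,-5,-0.2,0,2],[0,0,0,-5,-0.2,0,2],[0,0,0,-5,0,0,2],[0,0,0,-5,0,0,2],[0,0,0,-5,0,0,2]]' && python3 -m crank '[[0,0,0,-5,0,0,2],[0,0,0,-5,0,0,2],[0,0,0,-5,0,0,2],[0,0,0,-5,0,0,2],[0,0,0,-5,0,0,2],[0,0,0,-5,0,0,2],[0,0,0,-1,0,0,2],[0,0,0,0,0,0,2]]'
python3 - <<'E'
from h import *
s=sense();M=R.from_quat(s['orientation'][[1,2,3,0]]).as_matrix();print(s['joints'].round(2),M.round(3).tolist(),np.degrees(np.arctan2(M[1,1],M[0,1])))
d=np.array([.6157,.2893,.10])-s['position'];print('tool cm',(M.T@d*100).round(2))
E
```

```text
time: 12.45
position: [0.5703, -0.0162, 0.3106]
orientation: [-0.0, -0.657, 0.754, 0.0]
contact_force: [-0.4, -0.5, -1.5]
finger_gap: 0.0259
finger_force: 79.6
time: 13.45
position: [0.6115, 0.2899, 0.3099]
orientation: [-0.001, -0.658, 0.753, 0.0]
contact_force: [0.3, 0.3, -2.1]
finger_gap: 0.0262
finger_force: 79.5
[ 0.67  0.53  0.67  0.   -1.71 -0.81] [[-0.134, -0.991, -0.001], [-0.991, 0.134, -0.001], [0.001, 0.001, -1.0]] 172.28394803009022
tool cm [-2.000e-02 -4.400e-01  2.099e+01]
```

```bash
python3 -m crank '[[0,0,0,0,-0.44,4.5,2],[0,0,0,0,0,5,2],[0,0,0,0,0,5,2],[0,0,0,0,0,5,2],[0,0,0,0,0,0,2],[0,0,0,0,0,0,2]]'
python3 - <<'E'
from h import *
im,m=grab('wrist');s=sense();M=R.from_quat(s['orientation'][[1,2,3,0]]).as_matrix()
h=cv2.cvtColor(im,cv2.COLOR_RGB2HSV);
z=s['position'][2]-.06+.012
for nm,lo,hi,zz in(('or',(5,130,60),(17,255,255),z),('blue',(100,80,40),(130,255,255),.026)):
    k=cv2.morphologyEx(cv2.inRange(h,lo,hi),cv2.MORPH_OPEN,np.ones((3,3)))
    cs=max(cv2.findContours(k,0,2)[0],key=cv2.contourArea);p=cv2.approxPolyDP(cs,5,True)[:,0]
    for q in p:
        P=plane(m,*q,zz);r=P-[.577,.007,0];print(nm,q,P.round(4),'coder',(r@[.9907,-.1357,0]).round(4),(r@[.1357,.9907,0]).round(4))
save(im,'bed.png')
E
```

```text
time: 14.2
position: [0.6176, 0.2885, 0.1189]
orientation: [0.002, -0.658, 0.753, -0.001]
contact_force: [-0.4, 0.4, -0.8]
finger_gap: 0.0261
finger_force: 79.5
or [273   0] [0.62   0.1634 0.0715] coder 0.0214 0.1608
or [282 290] [0.638  0.2917 0.0715] coder 0.0218 0.2903
or [352 293] [0.6026 0.2981 0.0715] coder -0.0142 0.2919
or [359   0] [0.5859 0.168  0.0715] coder -0.0131 0.1607
blue [520 133] [0.4973 0.2348 0.026 ] coder -0.1099 0.2149
blue [456 199] [0.5336 0.2683 0.026 ] coder -0.0785 0.253
blue [531 265] [0.4873 0.3177 0.026 ] coder -0.1311 0.2956
blue [596 204] [0.4507 0.2825 0.026 ] coder -0.1625 0.2558
blue [529 134] [0.4922 0.236  0.026 ] coder -0.115 0.2154
```

View pics/bed.png

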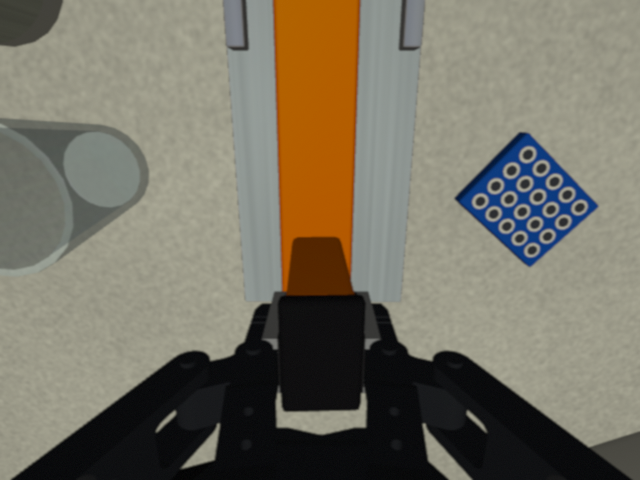

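The view shows the blade (columns 274–358) over the bed (about 229–421), roughly 4 mm too far toward +x. The rails' ends are at row 47 and the small loose cassette is at (527,200). I'll shift 4 mm, back off 6 mm for clearance behind the cassette, and lower onto the bed.

```bash
python3 -m crank '[[0,0,0,-0.6,0.4,0,2],[0,0,0,0,0,2,2],[0,0,0,0,0,2,2],[0,0,0,0,0,0.5,2],[0,0,0,0,0,0,2]]' 100;  python3 -m crank '[[0,0,0,0,0,0.2,2],[0,0,0,0,0,0,2]]'
python3 - <<'E'
from h import *
S,ms=grab('side');T,mt=grab('top')
o=np.zeros((600,800,3),np.uint8);o[:,:400]=cv2.resize(S[230:470,200:360],(400,600));o[:300,400:]=cv2.resize(T[180:270,160:280],(400,300));save(o,'push0.png')
E
```

```text
time: 14.88
position: [0.6134, 0.296, 0.0721]
orientation: [0.001, -0.659, 0.752, -0.0]
contact_force: [-0.6, -0.0, -0.8]
finger_gap: 0.0255
finger_force: 99.7
time: 15.12
position: [0.614, 0.2961, 0.0714]
orientation: [0.002, -0.659, 0.752, -0.0]
contact_force: [-1.3, 0.4, 6.3]
finger_gap: 0.0256
finger_force: 97.8
```

View pics/push0.png

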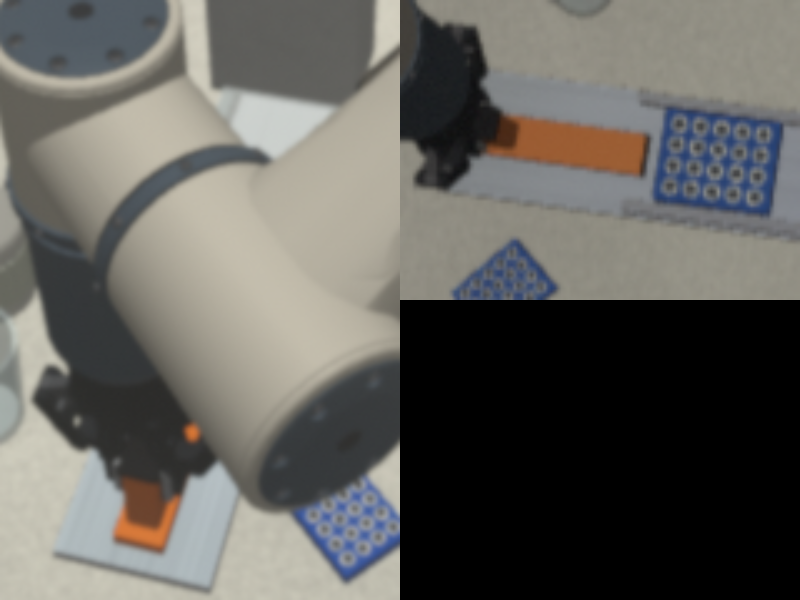

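The stick is on the bed, about 10 mm behind the cassette and centred in the channel. I'll ease off the bed slightly and push, then feel for the backstop.

```bash
python3 -m crank '[[0,0,0,0,0,-0.2,2],[0,0,0,1.2,0,0,2],[0,0,0,1.8,0,0,2],[0,0,0,2.5,0,0,2],[0,0,0,2.5,0,0,2],[0,0,0,2.5,0,0,2],[0,0,0,2.5,0,0,2],[0,0,0,2.5,0,0,2]]' && python3 -m crank '[[0,0,0,1,0,0,2],[0,0,0,0.5,0,0,2],[0,0,0,0.5,0,0,2],[0,0,0,0,0,0,2]]'
python3 - <<'E'
from h import *
s=sense();r=s['position']-[.577,.007,0];print('coder',r@[.9907,-.1357,0],r@[.1357,.9907,0])
E
```

```text
time: 16.23
position: [0.5926, 0.1404, 0.0714]
orientation: [0.001, -0.659, 0.753, -0.0]
contact_force: [-0.0, 5.2, 5.3]
finger_gap: 0.0255
finger_force: 98.9
time: 16.73
position: [0.5899, 0.1205, 0.0714]
orientation: [0.0, -0.658, 0.753, -0.0]
contact_force: [0.3, 3.3, 5.8]
finger_gap: 0.0253
finger_force: 98.8
coder -0.002629138729354233 0.11421595074128198
```

```bash
python3 -m crank '[[0,0,0,0.5,0,0,2],[0,0,0,0.5,0,0,2],[0,0,0,0.4,0,0,2],[0,0,0,0,0,0,2]]'; for i in 1 2; do :; done; python3 -m crank '[[0,0,0,0.3,0,0,2],[0,0,0,0,0,0,2]]'; python3 -m crank '[[0,0,0,0.3,0,0,2],[0,0,0,0,0,0,2]]'; python3 -m crank '[[0,0,0,0.2,0,0,2],[0,0,0,0,0,0,2]]'
```

```text
time: 17.23
position: [0.5881, 0.1069, 0.0714]
orientation: [0.0, -0.658, 0.753, -0.0]
contact_force: [-0.0, 3.6, 5.7]
finger_gap: 0.0258
finger_force: 98.7
time: 17.48
position: [0.5877, 0.1042, 0.0714]
orientation: [0.001, -0.659, 0.753, -0.0]
contact_force: [1.0, 4.5, 5.6]
finger_gap: 0.0249
finger_force: 98.7
time: 17.73
position: [0.5873, 0.1012, 0.0714]
orientation: [0.001, -0.659, 0.753, -0.0]
contact_force: [1.1, 4.0, 6.0]
finger_gap: 0.0257
finger_force: 98.7
time: 17.98
position: [0.5871, 0.0994, 0.0714]
orientation: [0.001, -0.659, 0.753, -0.0]
contact_force: [0.6, 4.9, 6.1]
finger_gap: 0.0257
finger_force: 98.7
```

```bash
for i in 1; do :; done; python3 -m crank '[[0,0,0,0.2,0,0,2],[0,0,0,0,0,0,2]]'|sed -n 2,4p;python3 -m crank '[[0,0,0,0.2,0,0,2],[0,0,0,0,0,0,2]]'|sed -n 2,4p;python3 -m crank '[[0,0,0,0.2,0,0,2],[0,0,0,0,0,0,2]]'|sed -n 2,4p
```

```text
position: [0.5868, 0.0974, 0.0714]
orientation: [0.001, -0.659, 0.753, -0.0]
contact_force: [0.3, 4.9, 4.5]
position: [0.5866, 0.0954, 0.0714]
orientation: [0.001, -0.659, 0.753, -0.0]
contact_force: [-0.2, 5.2, 5.3]
position: [0.5863, 0.0934, 0.0714]
orientation: [0.001, -0.659, 0.753, -0.0]
contact_force: [0.2, 4.4, 6.0]
```

```bash
python3 -m crank '[[0,0,0,0.2,0,0,2],[0,0,0,0,0,0,2]]'|sed -n 2,4p;python3 -m crank '[[0,0,0,0.2,0,0,2],[0,0,0,0,0,0,2]]'|sed -n 2,4p
```

```text
position: [0.5863, 0.0929, 0.0714]
orientation: [0.002, -0.659, 0.753, 0.0]
contact_force: [1.0, 9.7, 5.0]
position: [0.5865, 0.0926, 0.0718]
orientation: [0.003, -0.659, 0.752, 0.001]
contact_force: [0.2, 15.7, 7.4]
```

The stick stopped dead at y_c = -144.5 mm (within the 135–150 mm range) and the force rose to 15.7 N, so the cassette is home. Now I'll draw the stick back onto the open bed and release it.

```bash
python3 -m crank '[[0,0,0,-1,0,0,2],[0,0,0,-2,0,0,2],[0,0,0,-2.5,0,0,2],[0,0,0,-2.5,0,0,2],[0,0,0,-2.5,0,0,2],[0,0,0,-1.5,0,0,2],[0,0,0,-0.5,0,0,2],[0,0,0,0,0,0,2]]'; python3 -m crank '[[0,0,0,0,0,0,2.6],[0,0,0,0,0,0,3],[0,0,0,0,0,0,5],[0,0,0,0,0,0,7],[0,0,0,0,0,0,7]]' 20; python3 -m crank '[[0,0,0,0,0,-2,7],[0,0,0,0,0,-4,7],[0,0,0,0,0,-5,7],[0,0,0,0,0,-5,7],[0,0,0,-6,5,-3,7],[0,0,0,-6,5,0,7],[0,0,0,-6,5,0,7],[0,0,0,0,0,0,7]]'
python3 - <<'E'
from h import *
T,mt=grab('top');S,ms=grab('side')
o=np.zeros((600,800,3),np.uint8);o[:,:400]=cv2.resize(S[150:450,190:390],(400,600));o[:350,400:]=cv2.resize(T[175:280,270:390],(400,350));o[350:,400:]=cv2.resize(T[170:270,170:330],(400,250));save(o,'end.png')
E
```

```text
time: 20.23
position: [0.6025, 0.211, 0.0719]
orientation: [-0.001, -0.659, 0.752, -0.002]
contact_force: [1.2, -3.1, 8.4]
finger_gap: 0.0254
finger_force: 98.7
time: 20.85
position: [0.6018, 0.2139, 0.0704]
orientation: [-0.0, -0.659, 0.753, 0.0]
contact_force: [0.5, -0.1, -0.0]
finger_gap: 0.0695
finger_force: 0.0
time: 21.85
position: [0.5017, 0.3727, 0.2527]
orientation: [-0.0, -0.661, 0.751, 0.0]
contact_force: [0.8, -0.3, 1.3]
finger_gap: 0.0701
finger_force: 0.0
```

View pics/end.png

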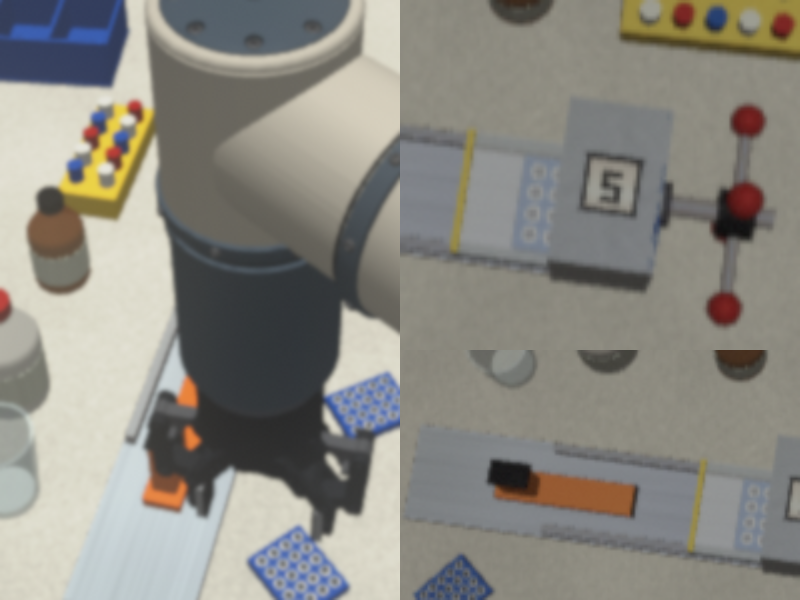

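The cassette sits under the guard with its end half hidden by the hood. The 5 is centred at (611,184). The stick stands upright on the bed, its tip at (635,500), clear of the yellow bar at (697,505), and the gripper is well away.

```bash
python3 -m crank '[[0,0,0,0,0,0,7],[0,0,0,0,0,0,7]]'|head -2; python3 -c "
from cell import *
print(finish_job())"
```

```text
time: 22.2
position: [0.505, 0.3682, 0.2532]
the job is handed in; nothing more can be done
None
```

The job is handed in at 22.2 s: the 5 is centred in the window, the cassette is home against the backstop, and the stick stands upright on the bed, clear of the guard.

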